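# Reset the jammed rivet setter with a stylus

## Robot

A 6-joint arm with a two-finger parallel gripper is mounted at the origin on the work surface. World frame = base frame: x ahead of the robot, y to its left, z up, the work surface at z = 0. Lengths are in m, angles in rad, forces in N, time in s.
With the tool pointing down it reaches from about 0.25 to 0.775 m from the base axis. Payload 4 kg.
Tool frame: the origin (TCP) lies on the centre line of the jaws, within the pads' length; the fingertips stand 17 mm ahead of it and the grasp point (between the pads) lies 2 mm behind it; z points along the fingers, y is the line along which they close (so a half turn about z gives the same grasp; the last joint's range is limited). The gripper opens to 94 mm and grips with 3 to 60 N. Pads are 16 mm wide; open, the fingers measure 119 mm over their backs; the gripper's body (75 mm by 177 mm) begins 78 mm behind the grasp point.
Start: joints at [1.169, 0.087, 1.371, -0, 1.684, -0.103], TCP at [0.162, 0.526, 0.223] pointing down, gripper open.
Joint ranges: [-3.1, 3.1], [-0.76, 2.03], [0.27, 2.55], [-1.08, 4.22], [0.17, 2.65], [-2.57, 2.57]. Speed limits (rad/s): [2.79, 2.79, 3.14, 3.14, 3.14, 3.14].

## Interface

Orientations are given as [roll, pitch, yaw] about the fixed x, y, z axes, in that order (R = Rz(yaw) Ry(pitch) Rx(roll)).
In Python, from bench import robot gives the robot as it stands.
- The arm moves only by the tool servo_tool, never from a script. Its argument "plan" is a list of rows, each a list of 7 numbers: the shift along the tool's x, y, z normalised to -1 to 1, where 1 is 0.1 m, then the turn, a rotation vector about the tool's x, y, z normalised to -1 to 1, where 1 is pi/2 rad, then the finger opening in mm, from 0 to 94. In form: [[x, y, z, ax, ay, az, gripper], ...]. A call has 1 to 12 rows; each row is the pose to reach, as a shift and turn from the pose commanded when the call began, along the tool's axes at that moment; what a row does not reach only later rows make up. A row lasts 1/12 s, in which the tool goes at most 41.7 mm and 7.16 degrees, less where a joint would pass 70% of its speed; a pose out of reach is approached as far as the arm can. A call with a number of a shift or a turn outside -1 to 1 is refused whole. A call with a gripper value outside its range is refused whole. The fingers move at their own pace and stop on an object; the grip force is fixed at half the most. Time passes only in rows, so rows that repeat a pose let the fingers close. It gives the time, the measured TCP pose, the force, the opening and the grip force at its end, in the units of the state.
- robot.get_obs(): the state, without advancing time (a new reading comes with each control period).
- robot.snapshot(name): name is "scene" or "side" or "wrist"; returns the picture (420x560x3 uint8, red, green, blue); there is no depth.
- robot.camera_params(name): a dict with "camera_matrix" (3x3 intrinsics, pixels), "rvec" (rotation vector, rad) and "tvec" (3), from world to camera coordinates, as OpenCV has them; the wrist camera has in their place "tool_from_camera" (4x4, takes a point from camera to tool coordinates, whose origin is the TCP and whose axes are the flange's). Camera axes: x right, y down, z forward; pixel columns grow to the right and rows downward; lengths in m; the calibration is good to about 2 mm. The wrist camera is an equidistant fisheye: a pixel r from the principal point sees the ray r / f radians off the axis. A picture is of the moment at which its call begins: read the wrist's pose just before it. camera_params takes no time and is no camera call.
- robot.close_job(): hands the job in; it is judged then, once.
Trained networks look in the newest picture that a camera, given by its name, has taken for a name from the list of things; names that differ only in an ending like _2 or _b are one class to them, and where a whole thing is asked for, a point or a joint stands for the part that bears it (a point fixed in the world has none). Each returns a list of dicts, best first, with "conf" (0 to 1); they miss things now and then, are a little off and sometimes report something else, mostly with a low value. They report only what shows in the picture. A call takes as long as a camera call.
- robot.find_in(thing, camera): "extent" ([centre column, centre row, width, height] in pixels, round what is visible of it).
The state is a dict: "time": time; "joint_positions": joint angles; "qvel": joint speeds; "joint_torque": joint torques, N m; "tool_pos": TCP position; "ee_rot": TCP orientation; "wrist_force": force on the tool from outside, world axes, zero at the start; "wrist_torque": the same for the moment, N m; "width": finger opening in m; "finger_force": force on a finger pad.
Only numpy, scipy, OpenCV 4.12 (cv2) and the standard library are available. Lean on these libraries where they do the work, as an engineer would, in place of code of your own. Each camera call takes 0.05 s, during which the arm holds its last target. There are 200 camera calls.

## Task

The rivet setter has jammed: pinch its trigger together with the fixed grip until the trigger is fully squeezed, then let the trigger spring all the way back out. Then lift the stylus (the slim wooden-handled one) out of the tool block, put its steel tip down through the round hole in the lid of the control unit and push the recessed reset button all the way down with it. Finish like that, still gripping the stylus upright and holding the button down; leave the punch, jar and tin where they are.

Things in the scene. Friction and masses are not known exactly. Their poses are not given: they have to be found in the camera images.
- setter: Bench rivet setter, pistol-shaped, fixed lying on its side in a low cradle (170 mm along y). Origin: on the table under its middle; z up. Grey barrel, 50 mm diameter, along its y axis, centred at x = +45, z = 60 mm, from y = -95 to +100 mm (steel nose at +y); barrel top 85 mm high. The grip sticks out from the barrel along -x with the black trigger beside it on the grip's +y side. The setter and the control unit may stand on either side of the tool block (left or right).
- grip: The setter's fixed pistol grip, a level bar along its x axis (axes parallel to the setter's): 28 mm wide (y), 34 mm thick (z, 43 to 77 mm above the table), from x = +20 to -80 mm; the last 12 mm at -x is a butt 36 mm wide. Origin: on its midline, 60 mm above the table.
- grip_mid (a point): On the grip's midline, 40 mm from its origin towards the butt: level with the middle of the trigger, 60 mm above the table. Its x axis points to the barrel, y to the trigger side.
- trigger_pad (a point): On the outer (+y) face of the trigger, 52 mm from its hinge: the place for a finger; moves with the trigger. The trigger is an upright-faced black bar 68 mm long, 12 mm thick, 22 mm high (49 to 71 mm above the table). Its free end points to the butt. Grip and trigger together are about 58 mm wide here when released, 43 mm when squeezed; both can be straddled from above, with free space round them.
- trigger (a joint): Trigger angle about its vertical hinge, which lies beside the barrel (in the grip's frame at x = +12, y = +23 mm): 0 released (leaning out 0.28 rad from the grip), 0.28 rad fully squeezed against its stop, parallel to the grip. Spring-returned; takes about 8 N at the pad to squeeze fully.
- control_unit: Grey steel control unit, fixed: 150 (x) x 170 (y) x 70 mm high box. Origin: underside centre; z up. On the lid: a round hole with a thin steel rim, a dark display beside it, and black vent slots in the +x half.
- reset_hole (a point): Centre of the round hole, at the lid's upper face, 70 mm above the table; at x = -20, y = +40 mm of the control unit. The hole is 20 mm in diameter through a 6 mm lid, open space below. The reset button, a white disc of 32 mm diameter, lies under it, its top 26 mm below the lid's upper face.
- reset_button (a joint): How far the reset button is pushed down: 0 released, 0.006 m fully down against its stop. Spring: starts to move at 1.8 N, fully down at 6 N; springs back when let go.
- button_top (a point): Centre of the reset button's upper face; moves down with it.
- tool_block: Pale wooden block, fixed: 55 (x) x 130 (y) x 70 mm high, two sockets of 12 mm diameter at y = +35 and -35 mm. Origin: underside centre; z up. Stylus and punch stand in the sockets, either way round.
- stylus: Loose stylus, standing upright in a socket of the block. Origin at its tip, z along it towards the handle. Steel shank 7 mm diameter, 60 mm long, round tip; then a round handle of 18 mm diameter from 60 to 138 mm (brass ferrule for the first 12 mm, then wood) with a domed top ending at 147 mm. It rests on the ferrule's shoulder, so the tip is 10 mm above the table and the handle stands from 70 to 157 mm above it. About 60 g.
- stylus_tip (a point): The stylus's tip (the body's origin); z axis points up towards the handle.
- stylus_handle (a point): Middle of the stylus's handle, 105 mm from the tip.
- punch: Loose steel stamping punch standing in the block's other socket: fat head 26 mm diameter, 45 mm tall, top 115 mm above the table. Bystander. Origin at the foot of its 8 mm shank.
- jar: Loose closed jar, 60 mm diameter, 75 mm high, nearer the robot. Bystander. Origin: underside centre.
- tin: Loose open tin 80 x 110 x 24 mm, beyond the tool block. Bystander. Origin: underside centre.

How it is judged:
On the way, in this order (a step that is already met when the one before it is completed fails the run):
1. the trigger is fully squeezed (beyond 0.25 of 0.28 rad), the fingers pressing on the grip as well (value of joint trigger above 0.25 rad and contact force between the fingers and grip above 1 N), for 0.1 s.
2. the trigger is let go and back out (below 0.04 rad) (value of joint trigger below 0.04 rad), for 0.1 s.
3. the stylus is lifted out of the tool block (tip more than 75 mm above the table) in the fingers (height (world z) of stylus_tip above 0.075 m and contact force between the fingers and stylus above 1 N), for 0.1 s.
At the end, for the whole second after the job is handed in: The fingers still grip the stylus (over 2 N), held within 0.3 rad of upright, its tip through the hole, within 12 mm of the hole's axis and 14 mm of the button's top, pressing (over 2 N) and holding the reset button down by more than 4.8 of its 6 mm; the trigger is released (below 0.04 rad) (value of joint reset_button above 0.0048 m and contact force between stylus and control_unit above 2 N and contact force between the fingers and stylus above 2 N and distance between stylus_tip and button_top below 0.014 m and horizontal distance between stylus_tip and reset_hole below 0.012 m and angle between stylus's own z axis and vertical below 0.3 rad and value of joint trigger below 0.04 rad); the arm keeps its last pose, push and grip.
It fails at once if the punch is moved more than 20 mm (distance of punch from where it was at the start of the episode above 0.02 m).
It fails at once if the jar is moved more than 30 mm (distance of jar from where it was at the start of the episode above 0.03 m).
It fails at once if the tin is moved more than 30 mm (distance of tin from where it was at the start of the episode above 0.03 m).
It also fails if it takes over 58 s, if anything falls off the work surface, if the arm or the gripper's body presses on something with over 40 N, if the wrist force passes 120 N, or if a joint passes its speed limit or range.

## Working session

There is one attempt and no reset: what is moved stays moved. The work goes in short steps, Python scripts to look and compute and a tool call to move; the robot and the scene stay as the last step left them, time stands still between calls to the robot, and variables do not carry over. Pictures are saved under pics/ and viewed, at most 10 in all, crops included, and the job is handed in when it is done.

Besides the shell and the picture viewer there is one more tool, called after "Request:" as a command line: name --pt "numbers of a row" for each row, then --argument value for the rest. servo_tool: Moves the arm, as the interface text tells. Scaled input: -1 to 1 covers 0.1 m each way for a shift and pi/2 rad each way for a turn. Its arguments: {"type":"object","properties":{"plan":{"type":"array","items":{"type":"array","items":{"type":"number"}}}},"required":["plan"]}

```bash
mkdir -p pics; ls; python3 - <<'E'
from bench import robot
import cv2,numpy as np
o=robot.get_obs();print(o)
for c in("scene","side"):
    im=robot.snapshot(c);cv2.imwrite(f"pics/{c}0.png",im[:,:,::-1])
    p=robot.camera_params(c);print(c,p)
    for t in("setter","grip","trigger_pad","control_unit","tool_block","stylus","punch","jar","tin","reset_hole"):
        try:
            r=robot.find_in(t,c);print(t,[(np.round(d["extent"]).tolist(),round(d["conf"],2)) for d in r[:2]])
        except Exception as e: print(t,e)
print(robot.camera_params("wrist"))
E
```

```text
pics
{'time': 0.0, 'joint_positions': array([ 1.16891424e+00,  8.79313871e-02,  1.37224418e+00, -2.21470537e-06,
        1.68357120e+00, -1.03115778e-01]), 'qvel': array([-0.00107821, -0.00031386,  0.00024966, -0.00066164,  0.00249076,
        0.00031683]), 'joint_torque': array([-1.85209741e-03, -3.40173161e+01, -3.02428973e+01,  7.15152360e-02,
        3.30972578e-02, -1.94105492e-04]), 'tool_pos': array([0.16170309, 0.52516496, 0.22132214]), 'ee_rot': array([-3.13944975e+00, -2.19540440e-04,  2.84282586e+00]), 'wrist_force': array([0.26928004, 0.3219443 , 0.02226527]), 'wrist_torque': array([ 0.00413255,  0.04254006, -0.06302049]), 'finger_force': 0.0, 'width': 0.09387262621502561}
scene {'camera_matrix': array([[477.99073061,   0.        , 274.0531778 ],
       [  0.        , 477.99073061, 208.77317077],
       [  0.        ,   0.        ,   1.        ]]), 'rvec': array([ 1.60350133,  1.88181075, -0.8421146 ]), 'tvec': array([ 0.09053563, -0.29954003,  1.45530118])}
setter [([157.0, 192.0, 87.0, 59.0], 0.89)]
grip [([157.0, 164.0, 29.0, 31.0], 0.98), ([156.0, 193.0, 89.0, 56.0], 
[... 1192 characters left out ...]
]
jar [([187.0, 234.0, 28.0, 38.0], 0.96)]
tin [([353.0, 244.0, 56.0, 41.0], 0.57), ([271.0, 208.0, 7.0, 20.0], 0.21)]
reset_hole [([223.0, 186.0, 58.0, 54.0], 0.7)]
{'camera_matrix': array([[325.1922621 ,   0.        , 280.76513836],
       [  0.        , 325.1922621 , 207.07048886],
       [  0.        ,   0.        ,   1.        ]]), 'tool_from_camera': array([[-4.15353697e-04, -9.73137120e-01, -2.30225919e-01,
         6.57753151e-02],
       [ 9.99999258e-01, -1.40610858e-04, -1.20976710e-03,
         7.24558507e-04],
       [ 1.14489701e-03, -2.30226250e-01,  9.73136456e-01,
        -1.62508279e-01],
       [ 0.00000000e+00,  0.00000000e+00,  0.00000000e+00,
         1.00000000e+00]])}
```

```bash
python3 - <<'E'
import cv2,numpy as np
a=cv2.imread("pics/scene0.png")[120:345,90:460];b=cv2.imread("pics/side0.png")[150:390,150:400]
cv2.imwrite("pics/a.png",cv2.resize(a,None,fx=2.1,fy=2.1,interpolation=2))
cv2.imwrite("pics/b.png",cv2.resize(b,None,fx=2.4,fy=2.4,interpolation=2))
E
cat > h.py <<'E'
from bench import robot
import cv2,numpy as np
from scipy.spatial.transform import Rotation as R
def ray(cam,u,v,obs=None):
    p=robot.camera_params(cam);K=p["camera_matrix"]
    d=np.array([(u-K[0,2])/K[0,0],(v-K[1,2])/K[1,1],1])
    if cam=="wrist":
        th=np.hypot(d[0],d[1]);s=np.sin(th)/max(th,1e-9);d=np.array([d[0]*s,d[1]*s,np.cos(th)])
        T=p["tool_from_camera"];o=obs or robot.get_obs();Q=R.from_euler("xyz",o["ee_rot"]).as_matrix()
        return Q@T[:3,3]+o["tool_pos"],Q@T[:3,:3]@d
    M=cv2.Rodrigues(p["rvec"])[0];return -M.T@p["tvec"],M.T@d
def at(cam,u,v,z,obs=None):
    c,d=ray(cam,u,v,obs);return c+d*(z-c[2])/d[2]
def proj(cam,P,obs=None):
    p=robot.camera_params(cam);K=p["camera_matrix"];P=np.atleast_2d(np.asarray(P,float))
    if cam!="wrist": return cv2.projectPoints(P,p["rvec"],p["tvec"],K,None)[0][:,0]
    T=p["tool_from_camera"];o=obs or robot.get_obs();Q=R.from_euler("xyz",o["ee_rot"]).as_matrix()
    q=((P-o["tool_pos"])@Q-T[:3,3])@T[:3,:3];r=np.hypot(q[:,0],q[:,1]);th=np.arctan2(r,q[:,2])
    return q[:,:2]/r[:,None]*th[:,None]*K[0,0]+K[:2,2]
def shift(P,yaw,pos=None):
    "target TCP and yaw (tool down) -> tool-axes shift /0.1 and az turn"
    o=robot.get_obs();Q=R.from_euler("xyz",o["ee_rot"]);T=R.from_euler("xyz",[np.pi,0,yaw])
    return np.round((Q.inv().apply(np.asarray(P)-o["tool_pos"]))*10,3),np.round((Q.inv()*T).as_rotvec()/(np.pi/2),3)
E
python3 - <<'E'
from h import *
np.set_printoptions(precision=3,suppress=True)
print("trig",at("scene",166,171,.065),at("side",226,315,.065))
print("grip",at("scene",157,164,.07),at("side",218,333,.07))
print("sty",at("scene",251,195,.115),at("side",263,216,.115))
print("cu",at("scene",398,228,.05),at("block",0,0,0) if 0 else at("side",225,187,.05))
print("block",at("scene",267,230,.04)); print("punch",at("scene",280,214,.095)); print("jar",at("scene",301,179,.037),at("side",187,234,.037));print("tin",at("scene",231,308,.01))
E
```

```text
trig [ 0.435 -0.279  0.065] [ 0.432 -0.286  0.065]
grip [ 0.419 -0.306  0.07 ] [ 0.414 -0.328  0.07 ]
sty [ 0.547 -0.05   0.115] [ 0.541 -0.062  0.115]
cu [0.53  0.258 0.05 ] [0.495 0.217 0.05 ]
block [ 0.568 -0.014  0.04 ]
punch [0.574 0.014 0.095]
jar [0.381 0.036 0.037] [0.383 0.021 0.037]
tin [ 0.755 -0.051  0.01 ]
```

View pics/a.png

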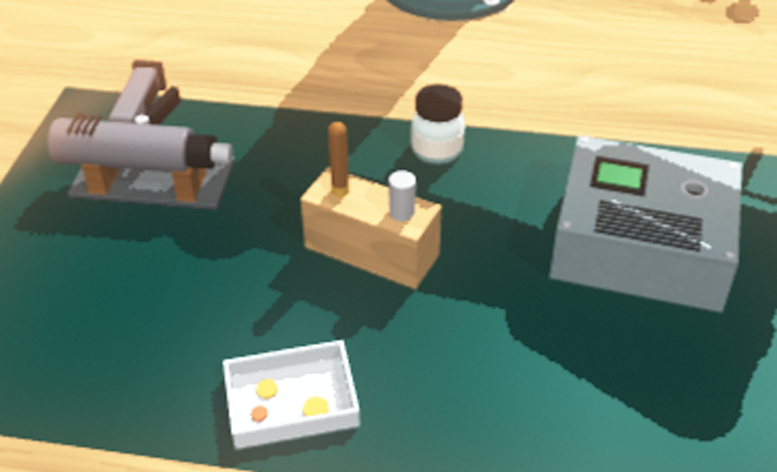

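View pics/b.png

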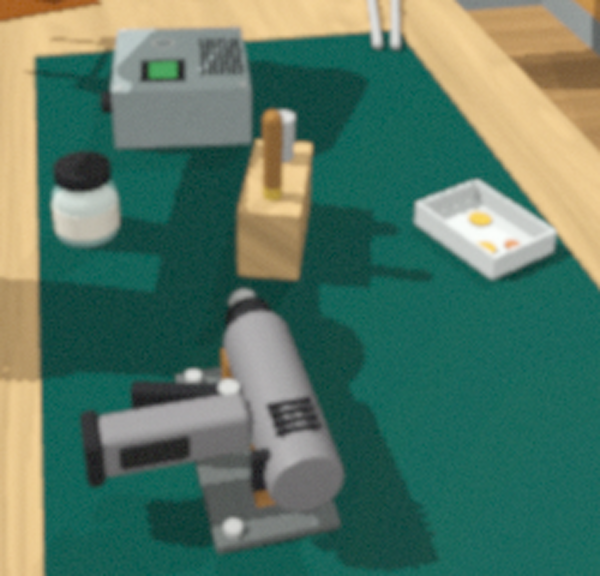

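The setter is on the right with its grip toward the robot. The control unit is on the left, with its hole at scene px (420,209). In the block, the stylus is at the scene-left socket and the punch at the right one.

```bash
python3 - <<'E'
from h import *
np.set_printoptions(precision=3,suppress=True)
n=[at("scene",200.5,193.8,.06),at("side",250,274,.06)];r=[at("scene",117,185.7,.06),at("side",277,351,.06)]
print("nose",n,"rear",r)
for i in(0,1):
    d=n[i]-r[i];print(np.linalg.norm(d),"yaw",np.arctan2(-d[0],d[1]))
print("hole",at("scene",420.5,209,.07),at("side",218,168,.07))
butt=[at("scene",(148)/2.1+90,66/2.1+120,.077),at("side",188.5,337,.06)];print("butt",butt)
for yaw in(np.pi,0,2.84): print(yaw,shift([.43,-.295,.25],yaw))
E
```

```text
nose [array([ 0.498, -0.178,  0.06 ]), array([ 0.492, -0.18 ,  0.06 ])] rear [array([ 0.5  , -0.375,  0.06 ]), array([ 0.499, -0.373,  0.06 ])]
0.197038860052839 yaw 0.009633834736985931
0.19405213576693278 yaw 0.03573111358029532
hole [0.485 0.303 0.07 ] [0.486 0.3   0.07 ]
butt [array([ 0.377, -0.311,  0.077]), array([ 0.369, -0.317,  0.06 ])]
3.141592653589793 (array([-4.978, -7.054, -0.275]), array([ 0.  ,  0.  , -0.19]))
0 (array([-4.978, -7.054, -0.275]), array([ 0.  , -0.  ,  1.81]))
2.84 (array([-4.978, -7.054, -0.275]), array([0.   , 0.   , 0.002]))
```

Request:
servo_tool --pt "-0.7 -1 0 0 0 -0.19 94" --pt "-0.7 -1 0 0 0 -0.19 94" --pt "-0.7 -1 0 0 0 -0.19 94" --pt "-0.7 -1 0 0 0 -0.19 94"

```text
time: 1.43
tool_pos: [0.2005, 0.4048, 0.2224]
ee_rot: [-3.139, 0.001, 3.138]
wrist_force: [0.4, 0.6, -0.4]
width: 0.0937
finger_force: 0.0
```

Request:
servo_tool --pt "-0.33 -1 0 0 0 0 94" --pt "-0.33 -1 0 0 0 0 94" --pt "-0.33 -1 0 0 0 0 94"

```text
time: 1.68
tool_pos: [0.2327, 0.3073, 0.2226]
ee_rot: [-3.141, 0.001, 3.14]
wrist_force: [0.0, 1.6, 0.3]
width: 0.0942
finger_force: 0.0
```

Request:
servo_tool --pt "-0.33 -1 0 0 0 0 94" --pt "-0.33 -1 0 0 0 0 94" --pt "-0.33 -1 0 0 0 0 94"

```text
time: 1.93
tool_pos: [0.2659, 0.2071, 0.2229]
ee_rot: [-3.141, 0.002, 3.139]
wrist_force: [0.5, 0.2, 0.3]
width: 0.0942
finger_force: 0.0
```

Request:
servo_tool --pt "-0.33 -1 0 0 0 0 94" --pt "-0.33 -1 0 0 0 0 94" --pt "-0.33 -1 0 0 0 0 94"

```text
time: 2.18
tool_pos: [0.299, 0.1068, 0.2229]
ee_rot: [-3.141, 0.002, 3.138]
wrist_force: [-0.1, 0.9, 0.4]
width: 0.0942
finger_force: 0.0
```

Request:
servo_tool --pt "-0.33 -1 0 0 0 0 94" --pt "-0.33 -1 0 0 0 0 94" --pt "-0.33 -1 0 0 0 0 94"

```text
time: 2.43
tool_pos: [0.3322, 0.0063, 0.2229]
ee_rot: [-3.14, 0.002, 3.137]
wrist_force: [0.4, 0.8, -0.1]
width: 0.0938
finger_force: 0.0
```

Request:
servo_tool --pt "-0.33 -1 0 0 0 0 94" --pt "-0.33 -1 0 0 0 0 94" --pt "-0.33 -1 0 0 0 0 94"

```text
time: 2.68
tool_pos: [0.3652, -0.094, 0.2226]
ee_rot: [-3.14, 0.001, 3.137]
wrist_force: [-0.4, 0.0, 0.0]
width: 0.0944
finger_force: 0.0
```

Request:
servo_tool --pt "-0.33 -1 0 0 0 0 94" --pt "-0.33 -1 0 0 0 0 94" --pt "-0.33 -1 0 0 0 0 94" --pt "-0.33 -1 0 0 0 0 94"

```text
time: 3.02
tool_pos: [0.3982, -0.1942, 0.2217]
ee_rot: [-3.141, -0.001, 3.136]
wrist_force: [-0.1, -1.1, -0.4]
width: 0.094
finger_force: 0.0
```

```bash
python3 - <<'E'
from h import *
o=robot.get_obs();print(o["time"],o["tool_pos"],o["ee_rot"])
im=robot.snapshot("wrist");cv2.imwrite("pics/w1.png",cv2.resize(im[:,:,::-1],None,fx=1.4,fy=1.4))
for t in("grip","trigger_pad","stylus","setter"):
    for d in robot.find_in(t,"wrist")[:2]:print(t,np.round(d["extent"]),d["conf"])
print(proj("wrist",[[.413,-.315,.077],[.413,-.271,.07]],o))
E
```

```text
3.0167 [ 0.39820018 -0.19419756  0.22172016] [-3.14110113e+00 -6.84953212e-04  3.13609469e+00]
grip [165. 209.  40.  88.] 0.61
trigger_pad [203. 221.  18.  50.] 0.8
setter [209. 248. 174.  98.] 0.82
[[162.66962088 215.23932435]
 [205.21063904 213.47782915]]
```

View pics/w1.png

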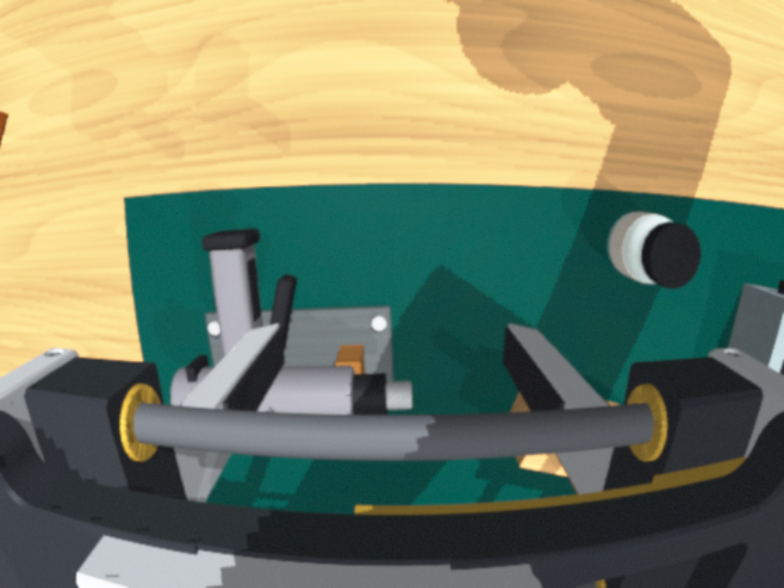

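The wrist view shows the butt top at about px (232,238), the grip's midline running to about (236,300), and the trigger's free end at (288,280), all in the 1.4x picture.

```bash
python3 - <<'E'
from h import *
np.set_printoptions(precision=4,suppress=True)
for n,u,v in(("buttL",206,246,),("buttR",259,238),("gripL250",211,255),("gripR250",244,251),("gripL310",223,320),("gripR310",253,316),("trigtip",288,278),("trig300",284,310)):
    print(n,at("wrist",u/1.4,v/1.4,.077 if n[0]!="t" else .071))
E
```

```text
buttL [ 0.372  -0.3244  0.077 ]
buttR [ 0.3672 -0.2831  0.077 ]
gripL250 [ 0.3787 -0.3208  0.077 ]
gripR250 [ 0.3762 -0.2948  0.077 ]
gripL310 [ 0.4276 -0.3156  0.077 ]
gripR310 [ 0.4241 -0.2913  0.077 ]
trigtip [ 0.3972 -0.2646  0.071 ]
trig300 [ 0.4211 -0.2689  0.071 ]
```

Request:
servo_tool --pt "-0.11 -1 0 0 0 -0.025 94" --pt "-0.11 -1 0 0 0 -0.025 94" --pt "-0.11 -1 0 0 0 -0.025 94" --pt "-0.11 -1 0.5 0 0 -0.025 94" --pt "-0.11 -1 0.9 0 0 -0.025 94" --pt "-0.11 -1 0.9 0 0 -0.025 94" --pt "-0.11 -1 0.9 0 0 -0.025 94"

```text
time: 3.85
tool_pos: [0.4063, -0.2877, 0.1292]
ee_rot: [3.136, -0.006, -3.101]
wrist_force: [0.5, -0.7, 0.6]
width: 0.0937
finger_force: 0.0
```

```bash
python3 - <<'E'
from h import *
o=robot.get_obs();print(o["time"],o["tool_pos"],o["ee_rot"])
im=robot.snapshot("wrist");cv2.imwrite("pics/w2.png",cv2.resize(im[:,:,::-1],None,fx=1.4,fy=1.4))
print(1.4*proj("wrist",[[.409,-.305,.077],[.409,-.261,.07],[.397,-.2646,.071],[.371,-.305,.077]],o))
E
```

```text
3.85 [ 0.40628509 -0.2877038   0.12919028] [ 3.1357428  -0.00573283 -3.10117292]
[[356.87753795 323.72738608]
 [443.84435958 322.76466428]
 [438.60512847 300.32097287]
 [358.67005373 247.39394219]]
```

View pics/w2.png

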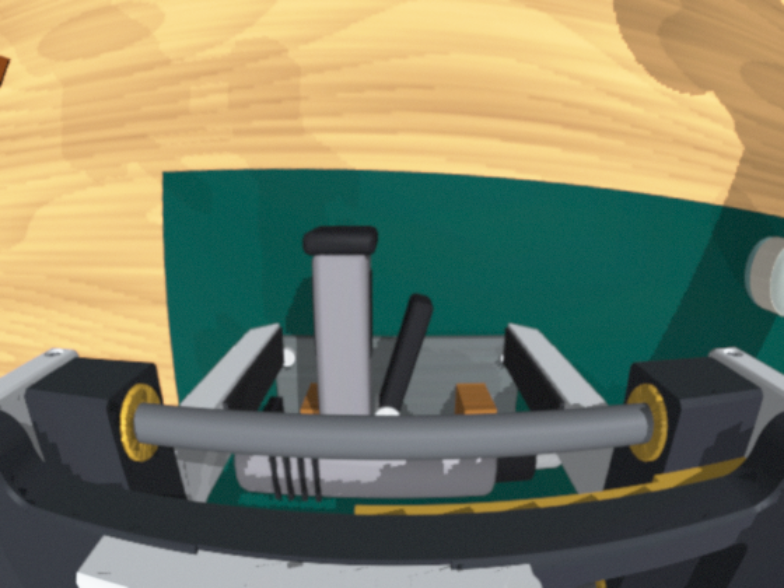

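In this close view the grip midline is at px column 342, about 15 px left of where I predicted. That puts it at y≈-0.312, and the yaw is aligned.

```bash
python3 - <<'E'
from h import *
o=robot.get_obs();print(o["time"],o["tool_pos"],o["ee_rot"],shift([.405,-.305,.06],-3.1))
im=robot.snapshot("wrist");h=cv2.imread("pics/w2.png");h2=cv2.resize(im[:,:,::-1],None,fx=1.4,fy=1.4)
for r in (290,323):print(r,[at("wrist",u/1.4,r/1.4,.077,o)[:2].round(4) for u in(316,342,368)])
print(np.abs(h.astype(int)-h2).mean())
E
```

```text
3.9 [ 0.40803519 -0.28929948  0.13254101] [ 3.14039250e+00 -9.66031000e-04 -3.10118743e+00] (array([ 0.036, -0.157,  0.725]), array([ 0.001, -0.001, -0.001]))
290 [array([ 0.3955, -0.3278]), array([ 0.395 , -0.3148]), array([ 0.3945, -0.3019])]
323 [array([ 0.4127, -0.3279]), array([ 0.4121, -0.3146]), array([ 0.4115, -0.3015])]
5.0009710942200005
```

Request:
servo_tool --pt "0.03 -0.165 0 0 0 0 94" --pt "0.03 -0.165 0.3 0 0 0 94" --pt "0.03 -0.165 0.6 0 0 0 94" --pt "0.03 -0.165 0.72 0 0 0 94" --pt "0.03 -0.165 0.72 0 0 0 94" --pt "0.03 -0.165 0.72 0 0 0 60" --pt "0.03 -0.165 0.72 0 0 0 60" --pt "0.03 -0.165 0.72 0 0 0 60" --pt "0.03 -0.165 0.72 0 0 0 60"

```text
time: 4.7
tool_pos: [0.4062, -0.3068, 0.0622]
ee_rot: [3.141, 0.001, -3.102]
wrist_force: [-1.8, 2.9, 2.2]
width: 0.0712
finger_force: 1.8
```

Request:
servo_tool --pt "0 0 0 0 0 0 40" --pt "0 0 0 0 0 0 40" --pt "0 0 0 0 0 0 40" --pt "0 0 0 0 0 0 40" --pt "0 0 0 0 0 0 40" --pt "0 0 0 0 0 0 40"

```text
time: 5.2
tool_pos: [0.4051, -0.3065, 0.0604]
ee_rot: [3.14, -0.002, -3.102]
wrist_force: [-2.4, 4.7, 2.2]
width: 0.0429
finger_force: 30.0
```

Request:
servo_tool --pt "0 0 0 0 0 0 38" --pt "0 0 0 0 0 0 38" --pt "0 0 0 0 0 0 38" --pt "0 0 0 0 0 0 38"

```text
time: 5.53
tool_pos: [0.4051, -0.3065, 0.0604]
ee_rot: [3.14, -0.002, -3.102]
wrist_force: [-3.4, 4.7, 2.6]
width: 0.0426
finger_force: 30.0
```

Request:
servo_tool --pt "0 0 0 0 0 0 94" --pt "0 0 0 0 0 0 94" --pt "0 0 0 0 0 0 94" --pt "0 0 0 0 0 0 94" --pt "0 0 0 0 0 0 94" --pt "0 0 0 0 0 0 94" --pt "0 0 0 0 0 0 94" --pt "0 0 0 0 0 0 94"

```text
time: 6.2
tool_pos: [0.4055, -0.3082, 0.0606]
ee_rot: [-3.14, -0.001, -3.103]
wrist_force: [-0.3, 0.5, -0.4]
width: 0.0919
finger_force: 0.0
```

Request:
servo_tool --pt "0 0 -0.3 0 0 0 94" --pt "0 0 -0.6 0 0 0 94" --pt "0 0 -0.95 0 0 0 94" --pt "0 0 -0.95 0 0 0 94"

```text
time: 6.53
tool_pos: [0.4084, -0.3109, 0.1636]
ee_rot: [-3.13, 0.009, -3.103]
wrist_force: [0.4, -0.7, 1.3]
width: 0.0939
finger_force: 0.0
```

Request:
servo_tool --pt "0 0 -0.4 0 0 0 94" --pt "0 0.3 -0.8 0 0 0 60" --pt "0 0.6 -0.8 0 0 0 60" --pt "0 1 -0.8 0 0 0 60" --pt "0 1 -0.8 0 0 0 60"

```text
time: 6.95
tool_pos: [0.402, -0.2034, 0.2372]
ee_rot: [-3.141, 0.003, -3.098]
wrist_force: [0.9, 0.1, 0.5]
width: 0.0707
finger_force: 0.0
```

```bash
python3 - <<'E'
from h import *
o=robot.get_obs();print(o["time"],o["tool_pos"],o["ee_rot"])
im=robot.snapshot("wrist");cv2.imwrite("pics/w3.png",cv2.resize(im[:,:,::-1],None,fx=1.4,fy=1.4))
for t in("stylus","trigger_pad","punch"):
    for d in robot.find_in(t,"wrist")[:2]:print(t,np.round(d["extent"]),d["conf"])
robot.snapshot("scene")
for t in("trigger_pad","stylus"):print(t,[(np.round(d["extent"],1),d["conf"]) for d in robot.find_in(t,"scene")])
E
```

```text
6.95 [ 0.40196866 -0.20344498  0.23722589] [-3.14128502e+00  3.00746694e-03 -3.09826513e+00]
trigger_pad [212. 212.  20.  46.] 0.58
trigger_pad [177. 203.  38. 103.] 0.47
trigger_pad [(array([229.6, 309.9,  61.1,  49.5]), 0.64), (array([167.1, 168.4,  20.1,  20.2]), 0.61), (array([154.6, 190.4,  86.1,  56.3]), 0.3)]
stylus []
```

Request:
servo_tool --pt "-0.75 0.71 0 0 0 0 60" --pt "-0.75 0.71 0 0 0 0 60" --pt "-0.75 0.71 0 0 0 0 60"

```text
time: 7.55
tool_pos: [0.4759, -0.1323, 0.2347]
ee_rot: [3.14, 0.0, -3.103]
wrist_force: [-1.0, 0.5, 0.9]
width: 0.0601
finger_force: 0.0
```

Request:
servo_tool --pt "-0.75 0.71 0 0 0 0 60" --pt "-0.75 0.71 0 0 0 0 60" --pt "-0.75 0.71 0 0 0 0 60" --pt "-0.75 0.71 0 0 0 0 60" --pt "-0.75 0.71 0 0 0 0 60"

```text
time: 7.97
tool_pos: [0.5466, -0.0598, 0.2343]
ee_rot: [-3.141, -0.002, -3.102]
wrist_force: [-0.0, -0.3, -0.4]
width: 0.0599
finger_force: 0.0
```

```bash
python3 - <<'E'
from h import *
o=robot.get_obs();print(o["time"],o["tool_pos"],o["ee_rot"])
im=robot.snapshot("wrist");cv2.imwrite("pics/w3.png",cv2.resize(im[:,:,::-1],None,fx=1.4,fy=1.4))
for t in("stylus","punch","tool_block"):
    for d in robot.find_in(t,"wrist")[:2]:print(t,np.round(d["extent"]),d["conf"])
print(1.4*proj("wrist",[[.545,-.055,.157],[.545,-.055,.07],[.574,.014,.115]],o))
E
```

```text
7.9667 [ 0.54658779 -0.0598307   0.23428482] [-3.14144172e+00 -2.37961071e-03 -3.10196492e+00]
stylus [291. 207.  26.  37.] 0.81
punch [357. 226.  39.  35.] 0.85
punch [ 98. 118. 148. 111.] 0.27
tool_block [319. 203. 135.  95.] 0.85
[[401.69277097 303.67970045]
 [399.62263601 273.10763271]
 [502.10978558 333.21743696]]
```

View pics/w3.png

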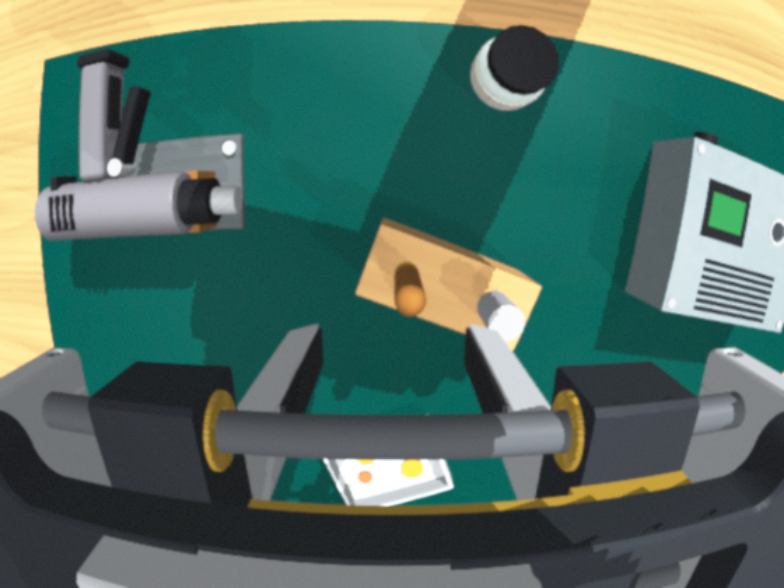

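The trigger is back out. The stylus top is at px (411,300) and the punch head at (505,320), which fits the 70 mm spacing.

```bash
python3 - <<'E'
from h import *
p=at("wrist",411/1.4,299/1.4,.15);print(p,at("wrist",408/1.4,268/1.4,.075),at("wrist",506/1.4,323/1.4,.115));o=robot.get_obs()
print(o["tool_pos"],shift([p[0],p[1],.13],-3.10))
E
```

```text
[ 0.54352116 -0.05076555  0.15      ] [ 0.53970363 -0.05030905  0.075     ] [0.56673862 0.01507355 0.115     ]
[ 0.54563528 -0.06095363  0.23552577] (array([0.017, 0.103, 1.055]), array([-0.   , -0.   , -0.003]))
```

Request:
servo_tool --pt "0.03 0.1 0 0 0 0 42" --pt "0.03 0.1 0 0 0 0 42" --pt "0.03 0.1 0 0 0 0 42" --pt "0.03 0.1 0.3 0 0 0 42" --pt "0.03 0.1 0.6 0 0 0 42" --pt "0.03 0.1 0.9 0 0 0 42" --pt "0.03 0.1 1 0 0 0 42" --pt "0.03 0.1 1 0 0 0 42"

```text
time: 8.83
tool_pos: [0.5405, -0.0493, 0.132]
ee_rot: [3.14, -0.007, -3.103]
wrist_force: [-0.7, -0.5, 0.0]
width: 0.0421
finger_force: 0.0
```

Request:
servo_tool --pt "0 0 0.1 0 0 0 42" --pt "0 0 0.1 0 0 0 42" --pt "0 0 0.1 0 0 0 10" --pt "0 0 0.1 0 0 0 10" --pt "0 0 0.1 0 0 0 10" --pt "0 0 0.1 0 0 0 10" --pt "0 0 0.1 0 0 0 10" --pt "0 0 0.1 0 0 0 10"

```text
time: 9.5
tool_pos: [0.5434, -0.0498, 0.1265]
ee_rot: [-3.141, 0.002, -3.103]
wrist_force: [0.2, -1.0, 1.9]
width: 0.0177
finger_force: 30.0
```

Request:
servo_tool --pt "0 0 -0.2 0 0 0 10" --pt "0 0 -0.5 0 0 0 10" --pt "0 0 -0.8 0 0 0 10" --pt "0 0 -1 0 0 0 10" --pt "0 0 -1 0 0 0 10"

```text
time: 9.92
tool_pos: [0.5451, -0.0501, 0.2311]
ee_rot: [-3.139, 0.01, -3.103]
wrist_force: [1.0, 0.2, 0.2]
width: 0.0172
finger_force: 30.0
```

Request:
servo_tool --pt "0 0 -0.3 0 0 0 10" --pt "0 0 -0.3 0 0 0 10" --pt "0.11 0.3 -0.3 0 0 0 10" --pt "0.11 0.6 -0.3 0 0 0 10" --pt "0.11 0.89 -0.3 0 0 0 10"

```text
time: 10.33
tool_pos: [0.5276, 0.0395, 0.2532]
ee_rot: [3.141, -0.002, -3.104]
wrist_force: [0.3, -0.7, -0.8]
width: 0.0172
finger_force: 30.0
```

Request:
servo_tool --pt "0.11 0.3 0 0 0 0 10" --pt "0.11 0.6 0 0 0 0 10" --pt "0.11 0.89 0 0 0 0 10"

```text
time: 10.58
tool_pos: [0.5129, 0.1287, 0.2532]
ee_rot: [-3.142, -0.002, -3.103]
wrist_force: [0.5, 0.2, -1.4]
width: 0.0176
finger_force: 30.0
```

Request:
servo_tool --pt "0.11 0.3 0 0 0 0 10" --pt "0.11 0.6 0 0 0 0 10" --pt "0.11 0.89 0 0 0 0 10"

```text
time: 10.83
tool_pos: [0.4984, 0.2172, 0.2531]
ee_rot: [-3.141, -0.002, -3.102]
wrist_force: [0.0, 0.8, -0.9]
width: 0.0175
finger_force: 30.0
```

Request:
servo_tool --pt "0.11 0.3 0 0 0 0 10" --pt "0.11 0.6 0 0 0 0 10" --pt "0.11 0.8 0 0 0 0 10" --pt "0.11 0.89 0 0 0 0 10" --pt "0.11 0.89 0 0 0 0 10" --pt "0.11 0.89 0 0 0 0 10" --pt "0.11 0.89 0 0 0 0 10"

```text
time: 11.42
tool_pos: [0.4852, 0.3031, 0.2548]
ee_rot: [-3.141, -0.001, -3.104]
wrist_force: [-0.2, 0.2, -0.5]
width: 0.0176
finger_force: 30.0
```

```bash
python3 - <<'E'
from h import *
o=robot.get_obs();print(o["time"],o["tool_pos"],o["ee_rot"])
im=robot.snapshot("wrist")[:,:,::-1]
s=robot.snapshot("scene")[:,:,::-1];d=robot.snapshot("side")[:,:,::-1]
print(proj("scene",[[.485,.302,.07]]),proj("side",[[.485,.302,.07]]),1.4*proj("wrist",[[.485,.302,.07],[o["tool_pos"][0],o["tool_pos"][1],.14]],o))
a=cv2.resize(s[100:250,350:480],None,fx=4,fy=4,interpolation=2)[:600,:400] if 0 else cv2.resize(s[110:250,370:470],(400,560),interpolation=2)
b=cv2.resize(d[80:220,170:270],(400,560),interpolation=2)
cv2.imwrite("pics/sd.png",np.hstack([a,b]));cv2.imwrite("pics/w4.png",cv2.resize(im,None,fx=1.4,fy=1.4))
E
```

```text
11.4167 [0.48521832 0.30307778 0.25477344] [-3.14052563e+00 -7.40349369e-04 -3.10398989e+00]
[[420.04474716 209.02987073]] [[217.43558584 167.81231066]] [[391.81531452 269.10696106]
 [393.00240663 290.15411228]]
```

View pics/sd.png

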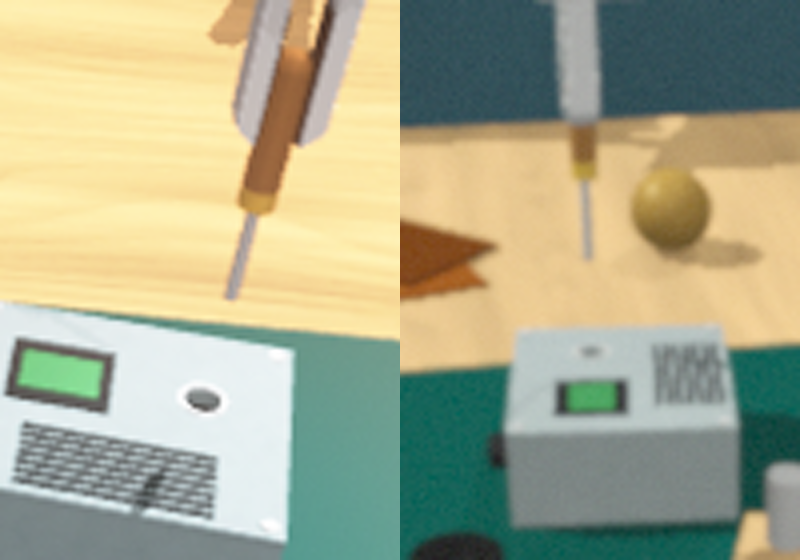

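View pics/w4.png

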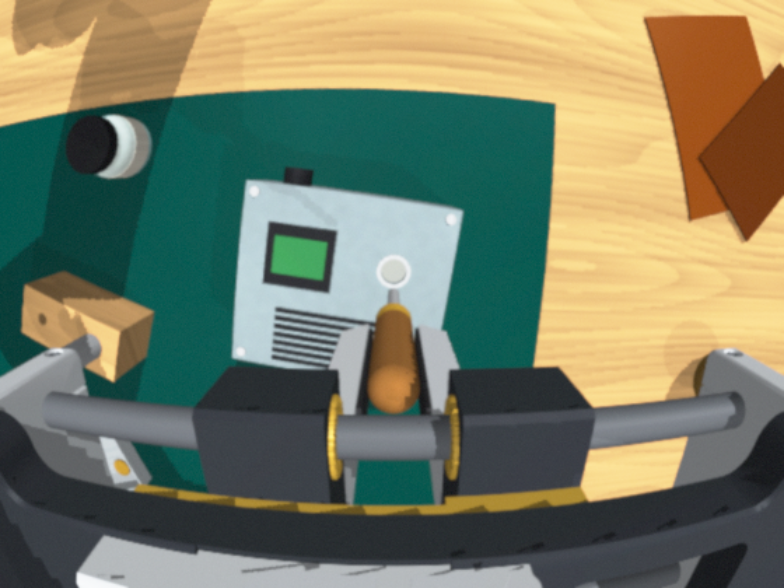

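The hole is at wrist px (394,271) and the tip at (393,291), both within 2 px of where I predicted. I'll check both fixed views numerically.

```bash
python3 - <<'E'
from h import *
o=robot.get_obs();x,y,z=o["tool_pos"]
print("tip pred",proj("scene",[[x,y,z-.1165]]),proj("side",[[x,y,z-.1165]]),"seen",(427.7,184.6),(216.8,144.6))
print("hole",at("scene",421,209.7,.07),at("side",217.7,167.8,.07),at("wrist",394/1.4,271/1.4,.07),"tip w",at("wrist",393/1.4,291/1.4,z-.1165))
print(o["tool_pos"])
E
```

```text
tip pred [[427.42093723 183.92498833]] [[216.49898939 144.75090474]] seen (427.7, 184.6) (216.8, 144.6)
hole [0.48685614 0.30386468 0.07      ] [0.48574559 0.3019548  0.07      ] [0.48698906 0.30396254 0.07      ] tip w [0.48650211 0.30324771 0.13908684]
[0.48542618 0.30310502 0.25558684]
```

Request:
servo_tool --pt "-0.005 0 0.25 0 0 0 10" --pt "-0.005 0 0.5 0 0 0 10" --pt "-0.005 0 0.6 0 0 0 10" --pt "-0.005 0 0.7 0 0 0 10" --pt "-0.005 0 0.8 0 0 0 10" --pt "-0.005 0 0.88 0 0 0 10" --pt "-0.005 0 0.88 0 0 0 10" --pt "-0.005 0 0.88 0 0 0 10"

```text
time: 12.23
tool_pos: [0.4856, 0.3044, 0.1677]
ee_rot: [3.141, 0.0, -3.103]
wrist_force: [-0.1, 0.2, -0.4]
width: 0.0172
finger_force: 30.0
```

Request:
servo_tool --pt "0 0 0.04 0 0 0 10" --pt "0 0 0.08 0 0 0 10" --pt "0 0 0.11 0 0 0 10" --pt "0 0 0.11 0 0 0 10" --pt "0 0 0.11 0 0 0 10"

```text
time: 12.65
tool_pos: [0.4861, 0.3047, 0.1575]
ee_rot: [3.141, 0.002, -3.103]
wrist_force: [0.5, 0.1, 3.0]
width: 0.0176
finger_force: 30.0
```

Request:
servo_tool --pt "0 0 0.03 0 0 0 10" --pt "0 0 0.05 0 0 0 10" --pt "0 0 0.05 0 0 0 10" --pt "0 0 0.05 0 0 0 10"

```text
time: 12.98
tool_pos: [0.4863, 0.3048, 0.1537]
ee_rot: [3.14, 0.003, -3.103]
wrist_force: [-0.8, 0.6, 8.5]
width: 0.0174
finger_force: 30.0
```

Request:
servo_tool --pt "0 0 0.01 0 0 0 10" --pt "0 0 0.01 0 0 0 10" --pt "0 0 0.01 0 0 0 10" --pt "0 0 0.01 0 0 0 10" --pt "0 0 0.01 0 0 0 10" --pt "0 0 0.01 0 0 0 10"

```text
time: 13.48
tool_pos: [0.4864, 0.3048, 0.1536]
ee_rot: [3.14, 0.004, -3.103]
wrist_force: [-1.2, -0.4, 11.0]
width: 0.0175
finger_force: 30.0
```

The push is steady at 11 N with no further travel, so the button is on its stop. I'm handing in.

```bash
python3 -c "
from bench import robot
print(robot.close_job())"
```

```text
the job is handed in; nothing more can be done
None
```

The job is handed in, but no verdict came back: the trigger was squeezed and sprang back out, and the gripped stylus is upright through the hole with the button pushed to its stop at 11 N; I saw no contact with the punch, jar or tin.

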